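# Restock the door rack of the dry-air spice cabinet

### The arm

A 6-joint arm with a two-finger parallel gripper is mounted at the origin on the work surface. World frame = base frame: x ahead of the robot, y to its left, z up, the work surface at z = 0. Lengths are in m, angles in rad, forces in N, time in s.
With the tool pointing down it reaches from about 0.425 to 0.95 m from the base axis. Payload 14.7 kg.
Tool frame: the origin (TCP) lies at the very end of the fingers, on their centre line; the grasp point (between the pads) lies 19 mm behind it (env.tcp_to_grasp is the distance from the TCP to the grasp point, in m); z points along the fingers, y is the direction in which the jaws open and shut (so a half turn about z gives the same grasp; the last joint's range is limited). The gripper opens to 85 mm and grips with 20 to 120 N. Pads are 22 mm wide; open, the fingers measure 114 mm over their backs; the gripper's body (76 mm by 85 mm) begins 54 mm behind the grasp point. The pads swing forward as they close: fully open they stand 13 mm farther back than shut.
Start: joints at [-1.321, 0.48, 1.596, -0, 1.065, -0.047], TCP at [0.19, -0.622, 0.231] pointing down, gripper open.
Joint ranges: [-2.75, 2.75], [-0.82, 2.05], [0.23, 2.67], [-1.56, 4.7], [0.09, 2.69], [-2.92, 2.92]. Speed limits (rad/s): [1.89, 1.89, 2.39, 3.01, 3.01, 3.01].

### API

Orientations are given as a rotation vector (axis times angle).
In Python, from bench import env gives the robot as it stands. Calls block until the motion is done:
- env.reach(position, orientation): joint-space move of the TCP to a pose.
- env.line_to(position, ori=None, speed=0.15, max_force=None): straight line of the TCP; ori=None keeps the orientation; speed is the mean speed in m/s. With max_force (N) it stops when the force on the tool has changed by that much, and returns True; else False.
- env.set_joints(angles): joint-space move.
- env.ungrasp() and env.grasp(effort=None): open the fingers fully, or close them until they stop; effort is the grip in N (None keeps the last).
- env.sleep(seconds).
- env.ik(position, orientation): joint angles nearest the present ones, or None.
- env.sense(): the state.
- env.read_camera(name): name is "scene" or "side" or "wrist"; returns the picture (420x560x3 uint8, red, green, blue); there is no depth.
- env.get_calibration(name): a dict with "mtx" (3x3 intrinsics, pixels), "world_to_cam" (4x4, takes a point from world to camera coordinates). Camera axes: x right, y up, looking along -z (the intrinsics and any distortion apply to the point x, -y, -z); pixel columns grow to the right and rows downward; lengths in m; the calibration is good to about 2 mm. A picture is of the moment at which its call begins: read the wrist's pose just before it. get_calibration takes no time and is no camera call; for the wrist camera it gives the pose at the moment of the call.
A pose or a line that the arm cannot do raises env.IKError and nothing moves.
- env.job_done(): hands the job in, once; it reports no verdict.
The state is a dict: "time_s": time; "joints": joint angles; "qvel": joint speeds; "effort": joint torques, N m; "ee_pos": TCP position; "tool_rot": TCP orientation; "wrist_force": force on the tool from outside, world axes, zero at the start; "ft_torque": the same for the moment, N m; "finger_gap": opening from 0.0 (shut) to 1.0 (fully open).
Only numpy, scipy, OpenCV 4.12 (cv2) and the standard library are available. Lean on these libraries where they do the work, as an engineer would, in place of code of your own. Each camera call takes 0.05 s, during which the arm holds its last target. There are 200 camera calls.

### The job

Pull the little white spice cabinet's door open past its roller catch, stand the blue-capped empties that are in the door's rack upright in the steel tray, and stand every red-capped full spice box upright in the rack in their place. Then push the door until it snaps fully shut, and only after that turn the dial on top until its orange pointer lines up with the green mark. Leave the masala tin, the mug and the bamboo tongs where they are.

Things in the scene. Friction and masses are not known exactly. Their poses are not given: they have to be found in the camera images.
- cab: white dry-air cabinet, fixed; 150 deep (x) x 270 wide (y) x 150 mm high, walls 8 mm. Origin: on the counter, middle of its open front; +x points to its back, its front faces the robot (yaw within 0.12 rad). On its roof, 50 mm behind the front and 30 mm towards -y, is the dial.
- door (a joint): door angle, rad: 0 shut, grows (counter-clockwise from above) as it opens towards the robot, stop at 1.75; hinge on the -y edge of the front. Stays where left (friction 0.08 N m) except near shut: a sprung roller holds it with about 10 N at the pull and lets go past 0.03; closing takes about 13 N between 0.06 and 0.025, then it snaps to 0 by itself.
- door_hinge (a point): point on the hinge line at counter height. Axes turn with the door: x the door's inward normal (into the cabinet when shut), y along the door from hinge to free edge, z up. The door panel lies between x -16 and -2 mm, y 0 and 258 mm; its top is 146 mm above the counter.
- door_pull (a point): top end of the door's pull: an upright dark round bar 14 mm across from 60 to 192 mm above the counter, with nothing around it above the door's top edge (146 mm). It stands at x -58, y 225 mm in the door_hinge frame, its centre line 42 mm in front of the panel's outer face. Axes as door_hinge.
- rack (a point): centre of the floor of the steel rack on the door's inner side, 20 mm above the counter; at x 70, y 129 mm in the door_hinge frame, same axes. Inside it is 62 mm across (x), 194 mm long (y), walls 3 mm thick and 35 mm above its floor: room for three boxes 64 mm apart along y. 38 mm gap between it and the panel. It swings with the door; fill it from above with the door open 1.2 rad or more.
- jar1: square plastic flip-top spice box, full, red-brown body, red cap; 48 x 48 mm and 100 mm tall (body 86 mm, cap 14 mm, 46 mm square), about 160 g, bottom-heavy. Origin: centre of its underside, z up when it stands. Starts standing on the counter on the robot's left, at any yaw. There may be two or three full ones; an absent one reads None.
- jar2: square plastic flip-top spice box, full, yellow body, red cap; 48 x 48 mm and 100 mm tall (body 86 mm, cap 14 mm, 46 mm square), about 160 g, bottom-heavy. Origin: centre of its underside, z up when it stands. Starts standing on the counter on the robot's left, at any yaw. There may be two or three full ones; an absent one reads None.
- jar3: square plastic flip-top spice box, full, brown body, red cap; 48 x 48 mm and 100 mm tall (body 86 mm, cap 14 mm, 46 mm square), about 160 g, bottom-heavy. Origin: centre of its underside, z up when it stands. Starts standing on the counter on the robot's left, at any yaw. There may be two or three full ones; an absent one reads None.
- empty1: square plastic flip-top spice box, empty, whitish body, blue cap; 48 x 48 mm and 100 mm tall (body 86 mm, cap 14 mm, 46 mm square), about 90 g, bottom-heavy. Origin: centre of its underside, z up when it stands. Starts standing in the door rack inside the shut cabinet, its sides along the rack's. There may be one or two empties; an absent one reads None.
- empty2: square plastic flip-top spice box, empty, whitish body, blue cap; 48 x 48 mm and 100 mm tall (body 86 mm, cap 14 mm, 46 mm square), about 90 g, bottom-heavy. Origin: centre of its underside, z up when it stands. Starts standing in the door rack inside the shut cabinet, its sides along the rack's. There may be one or two empties; an absent one reads None.
- tray_in (a point): centre of the inner floor of the fixed steel tray on the robot's right; inside 182 mm long (tray x) and 112 mm wide (tray y), floor 4 mm above the counter, walls 4 mm thick and 20 mm high in all. Room for both empties 80 mm apart along x.
- dial (a joint): angle of the black dial, rad, counter-clockwise seen from above positive, turns freely over many turns and stays where it is left (about 0.04 N m). It must go counter-clockwise by 0.4 to 2.2 rad.
- dial_grip (a point): top centre of the dial's grip bar, 189 mm above the counter, on the dial's axis. The bar is 60 mm long (point x, towards the pointer), 15 mm wide (point y), and stands 30 mm above the black disc (72 mm across).
- dial_pointer (a point): tip of the dial's orange pointer, 40 mm from its axis along the bar.
- dial_mark (a point): the green tab on the white scale, taken at the same radius (40 mm) from the dial's axis as the pointer tip; the tab does not move. Lined up when both points coincide.
- dabba: bystander: round steel masala tin, 140 mm across, 77 mm high; origin centre of underside.
- mug: bystander: blue ceramic mug, 80 mm across, 92 mm high, handle at its +y; origin centre of underside.
- tong: bystander: bamboo mini tongs lying flat along their own x, 165 mm long, 45 mm wide, 20 mm high; origin centre of underside.

How it is judged:
By the outcome, as a careful person would: the job done as asked, in the order asked, and still so for the second after the job is handed in, with the robot touching nothing.
Of jar1, jar2, jar3 only 2 to 3 are there at a start; the rules pass over those that are not, and their reading is None.
Of empty1, empty2 only 1 to 2 are there at a start; the rules pass over those that are not, and their reading is None.
At some moment in a run one of jar1, jar2, jar3 may be knocked a few centimetres aside while the robot is not near it.
It also fails if it takes over 210 s, if anything falls off the work surface, if the arm or the gripper's body presses on something with over 40 N, if the wrist force passes 120 N, or if a joint passes its speed limit or range.

## Working session

There is one attempt and no reset: what is moved stays moved. The work goes in short steps, each a Python script; the robot and the scene stay as the last script left them, time stands still between calls to the robot, and variables do not carry over. Pictures are saved under pics/ and viewed, about 12 in all and at most 16, crops included, and the job is handed in when it is done.

```bash
ls; mkdir -p pics
python3 - <<'E'
from bench import env
import cv2,numpy as np
for n in ["scene","side","wrist"]:
    im=env.read_camera(n); cv2.imwrite(f"pics/{n}0.png",im[:,:,::-1])
    c=env.get_calibration(n); print(n,c.keys(),np.round(c["mtx"],1).tolist(),np.round(c["world_to_cam"],3).tolist())
s=env.sense(); print(s["time_s"],s["ee_pos"],s["tool_rot"],env.tcp_to_grasp)
E
```

```text
pics
scene dict_keys(['mtx', 'world_to_cam']) [[434.6, 0.0, 274.9], [0.0, 434.6, 199.0], [0.0, 0.0, 1.0]] [[0.888, 0.461, -0.011, -0.523], [-0.344, 0.678, 0.65, 0.1], [0.306, -0.573, 0.76, -1.583], [0.0, 0.0, 0.0, 1.0]]
side dict_keys(['mtx', 'world_to_cam']) [[416.9, 0.0, 279.9], [0.0, 416.9, 213.2], [0.0, 0.0, 1.0]] [[-0.697, -0.717, 0.003, 0.447], [0.552, -0.534, 0.64, -0.388], [-0.458, 0.448, 0.768, -1.112], [0.0, 0.0, 0.0, 1.0]]
wrist dict_keys(['mtx', 'world_to_cam']) [[359.9, 0.0, 276.9], [0.0, 359.9, 209.0], [0.0, 0.0, 1.0]] [[0.294, -0.956, -0.002, -0.649], [0.912, 0.281, -0.298, 0.041], [0.285, 0.086, 0.955, -0.378], [0.0, 0.0, 0.0, 1.0]]
0.15 [ 0.19006071 -0.62130053  0.23083269] [-3.10619607e+00 -4.64360796e-01  9.05535156e-05] 0.0187
```

View pics/scene0.png

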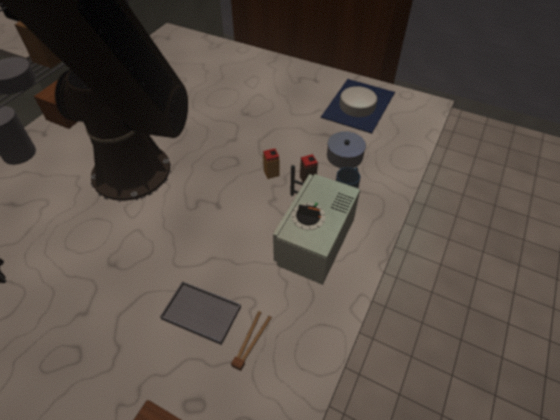

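View pics/side0.png

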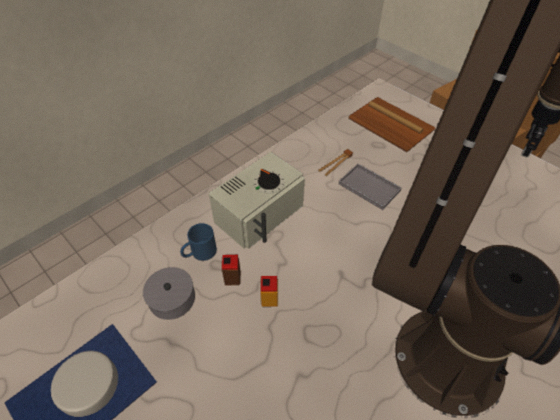

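The scene and side views show two jars: a dark one and a yellow one. The cabinet is shut, with its pull near scene (293,180). The tray is at scene (200,312).

```bash
cat > h.py <<'E'
from bench import env
import numpy as np, cv2
from scipy.spatial.transform import Rotation as R
def pix2plane(c,px,z):
    px=np.atleast_2d(px).astype(float); W=c["world_to_cam"]; Rm=W[:3,:3]; t=W[:3,3]
    o=-Rm.T@t; q=np.c_[px,np.ones(len(px))]@np.linalg.inv(c["mtx"]).T
    d=(q*[1,-1,-1])@Rm
    return o+d*((z-o[2])/d[:,2])[:,None]
def proj(c,P):
    P=np.atleast_2d(P); q=P@c["world_to_cam"][:3,:3].T+c["world_to_cam"][:3,3]
    q=q*[1,-1,-1]; q=q@c["mtx"].T; return q[:,:2]/q[:,2:]
def tri(c1,p1,c2,p2):
    A=[];b=[]
    for c,p in((c1,p1),(c2,p2)):
        o=pix2plane(c,p,0)[0]; d=pix2plane(c,p,1)[0]-o; d/=np.linalg.norm(d)
        M=np.eye(3)-np.outer(d,d); A.append(M); b.append(M@o)
    return np.linalg.lstsq(np.vstack(A),np.hstack(b),rcond=None)[0]
def shot(n,f=None):
    c=env.get_calibration(n); im=env.read_camera(n)
    if f: cv2.imwrite(f"pics/{f}.png",im[:,:,::-1])
    return c,im
def mask(im,col):
    h=cv2.cvtColor(im,cv2.COLOR_RGB2HSV); H,S,V=[h[...,i].astype(int) for i in range(3)]
    m={"red":((H<6)|(H>174))&(S>150)&(V>70),"green":(H>45)&(H<85)&(S>100)&(V>50),"orange":(H>6)&(H<20)&(S>150)&(V>90),"blue":(H>98)&(H<125)&(S>120)&(V>50)}[col]
    return m.astype(np.uint8)
def blobs(m,amin=30):
    n,l,s,c=cv2.connectedComponentsWithStats(m)
    return [(s[i,4],c[i],(l==i).astype(np.uint8)) for i in range(1,n) if s[i,4]>=amin]
def down(yaw,tilt=None):
    """tool down; jaw (y) axis direction = yaw in world"""
    y=np.array([np.cos(yaw),np.sin(yaw),0]); z=np.array([0,0,-1.]); x=np.cross(y,z)
    return R.from_matrix(np.c_[x,y,z])
E
python3 - <<'E'
from h import *
s=env.sense(); print(R.from_rotvec(s["tool_rot"]).as_matrix().round(3).tolist())
cw=env.get_calibration("wrist")["world_to_cam"]; Rt=R.from_rotvec(s["tool_rot"]).as_matrix()
o=-cw[:3,:3].T@cw[:3,3]; print("cam in tool",Rt.T@(o-s["ee_pos"]),"look",Rt.T@(-cw[2,:3]))
for n in("scene","side"):
    c=env.get_calibration(n); im=cv2.imread(f"pics/{n}0.png")[:,:,::-1]
    for col,z in(("red",.1),("orange",.17),("green",.155)):
        for a,p,m in blobs(mask(im,col),6): print(n,col,a,p.round(),pix2plane(c,p,z)[0].round(3))
cs=env.get_calibration("scene"); ce=env.get_calibration("side")
print("pulltop",tri(cs,(293,167),ce,(264,212)))
print("roof scene",pix2plane(cs,[(317,177),(357,188),(326,252),(276,234)],.15).round(3).tolist())
print("roof side",pix2plane(ce,[(212,194),(245,222),(303,182),(270,153)],.15).round(3).tolist())
print("tray scene",pix2plane(cs,[(183,284),(240,303),(221,342),(162,319)],.02).round(3).tolist())
print("tray side",pix2plane(ce,[(340,184),(358,166),(400,185),(382,207)],.02).round(3).tolist())
E
```

```text
[[0.956, 0.292, -0.0], [0.292, -0.956, 0.001], [0.0, -0.001, -1.0]]
cam in tool [ 0.07495052 -0.00070069 -0.14144531] look [-2.97584823e-01 -1.69427640e-04  9.54695367e-01]
scene red 83 [270. 154.] [0.459 0.215 0.1  ]
scene red 89 [308. 161.] [0.589 0.246 0.1  ]
side red 201 [230. 262.] [0.581 0.257 0.1  ]
side red 197 [269. 283.] [0.455 0.224 0.1  ]
side orange 19 [557.  57.] [ 0.377 -1.38   0.17 ]
side orange 321 [442.  94.] [ 0.565 -0.789  0.17 ]
side orange 223 [526. 121.] [ 0.268 -0.866  0.17 ]
side orange 1954 [391. 124.] [ 0.593 -0.502  0.17 ]
side orange 15 [555. 132.] [ 0.169 -0.877  0.17 ]
side orange 17 [523. 143.] [ 0.22  -0.741  0.17 ]
side orange 33 [348. 153.] [ 0.604 -0.274  0.17 ]
side orange 10 [538. 153.] [ 0.164 -0.727  0.17 ]
side orange 17 [265. 171.] [ 0.73  -0.018  0.17 ]
side orange 237 [269. 298.] [0.394 0.28  0.17 ]
side green 6 [257. 188.] [0.705 0.039 0.155]
pulltop [0.59432121 0.11206028 0.19242677]
roof scene [[0.663, 0.146, 0.15], [0.79, 0.158, 0.15], [0.797, -0.098, 0.15], [0.65, -0.106, 0.15]]
roof side [[0.785, 0.154, 0.15], [0.631, 0.154, 0.15], [0.625, -0.085, 0.15], [0.797, -0.103, 0.15]]
tray scene [[0.447, -0.303, 0.02], [0.625, -0.279, 0.02], [0.637, -0.399, 0.02], [0.459, -0.418, 0.02]]
tray side [[0.609, -0.269, 0.02], [0.623, -0.388, 0.02], [0.457, -0.42, 0.02], [0.438, -0.289, 0.02]]
```

Run:
```python
from h import *
env.reach([0.62,0.03,.36],down(0).as_rotvec())
c,im=shot("wrist","w1"); s=env.sense(); print(s["joints"],s["time_s"])
for col,z in(("red",.1),("orange",.17),("green",.155)):
    for a,p,m in blobs(mask(im,col),10): print(col,a,p.round(),pix2plane(c,p,z)[0].round(4))
```

```text
[-1.62985367e-03  3.40559690e-01  1.49714027e+00 -8.36893079e-05
  1.30422053e+00 -4.94315736e-04] 2.9833
red 49 [115.   2.] [0.4587 0.1955 0.1   ]
orange 154 [381. 222.] [ 0.7206 -0.0109  0.17  ]
green 61 [365. 169.] [0.7045 0.0387 0.155 ]
```

View pics/w1.png

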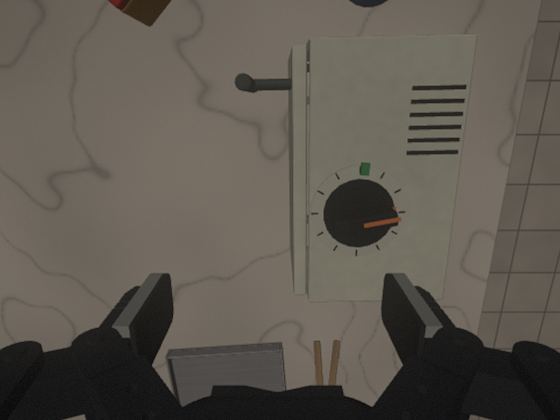

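The wrist view shows the pull top at (243,80), the roof's front edge from (310,38) to (309,301), and the door top from (292,45) to (295,294). The pointer points roughly to +x, and the green mark is at (365,169).

Run:
```python
from h import *
c=env.get_calibration("wrist")
im=cv2.imread("pics/w1.png")
print("pull",pix2plane(c,(243,80),.192))
f=pix2plane(c,[(310,38),(309,301),(475,35),(442,302)],.15);print("roof",f.round(4))
d=pix2plane(c,[(292,45),(295,294),(305,45),(306,294)],.146);print("door",d.round(4))
yaw=0
e=d[0]-d[1]; print("yaw door",np.arctan2(-e[0],e[1])); e=f[0]-f[1]; print("yaw roof",np.arctan2(-e[0],e[1]))
# pointer: fit line of orange blob
m=max(blobs(mask(im[:,:,::-1],"orange"),20),key=lambda b:b[0]); print(cv2.fitLine(np.argwhere(m[2])[:,::-1].astype(np.float32),cv2.DIST_L2,0,.01,.01).ravel())
print("disc c", pix2plane(c,(360,213),.159))
cr=cv2.resize(im[140:270,290:430],None,fx=4,fy=4,interpolation=cv2.INTER_CUBIC); cv2.imwrite("pics/w1d.png",cr)
```

```text
pull [[0.59132521 0.11878517 0.192     ]]
roof [[ 0.6482  0.1559  0.15  ]
 [ 0.6546 -0.1107  0.15  ]
 [ 0.7948  0.1584  0.15  ]
 [ 0.8025 -0.1118  0.15  ]]
door [[ 0.6324  0.1506  0.146 ]
 [ 0.6391 -0.1042  0.146 ]
 [ 0.6442  0.1506  0.146 ]
 [ 0.6514 -0.1042  0.146 ]]
yaw door 0.026332502576229832
yaw roof 0.02389481039029825
[ 9.8383766e-01 -1.7906253e-01  3.8123376e+02  2.2222728e+02]
disc c [[ 0.70192227 -0.00498595  0.159     ]]
```

View pics/w1d.png

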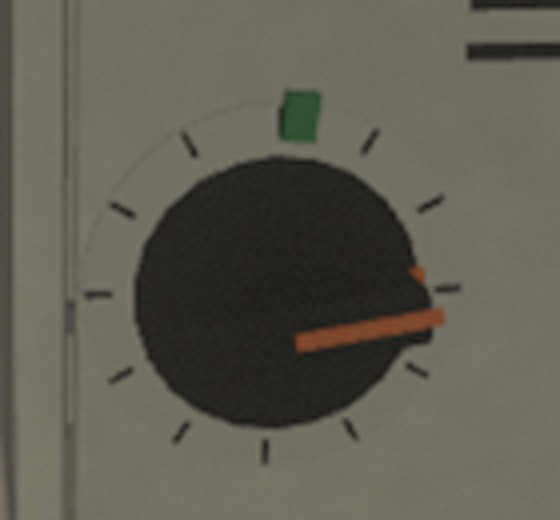

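```bash
cat >> h.py <<'E'
HINGE=np.array([.655,-.1052]); PSI=0.025
def doorpt(th,x,y,z):
    a=PSI+th; n=np.array([np.cos(a),np.sin(a)]); d=np.array([-np.sin(a),np.cos(a)])
    return np.r_[HINGE+x*n+y*d,z]
def st(msg=""):
    s=env.sense(); print(msg,"t%.1f"%s["time_s"],"pos",s["ee_pos"].round(4),"F",np.round(s["wrist_force"],1),"gap %.3f"%s["finger_gap"]); return s
E
python3 - <<'E'
from h import *
G=lambda th:doorpt(th,-.058,.225,.155)
print([env.ik(G(t),down(PSI+t).as_rotvec()) is not None for t in(0,.5,1,1.45)])
p=G(0); o=down(PSI).as_rotvec()
env.reach(p+[0,0,.07],o); print(env.line_to(p,o,speed=.12,max_force=15)); st()
env.grasp(60); st("grip")
for t in np.r_[.02,.05,.1:1.46:.09]:
    env.line_to(G(t),down(PSI+t).as_rotvec(),speed=.1)
    if t in(.02,.05) or t>1.4: st("%.2f"%t)
st("open");
E
```

```text
[True, True, True, True]
False
 t4.4 pos [0.5921 0.1181 0.1558] F [0.9 0.9 0.2] gap 1.002
grip t5.1 pos [0.5921 0.1183 0.1553] F [ 3.6 -0.1  1.6] gap 0.149
0.02 t5.3 pos [0.5871 0.1169 0.1553] F [ 0.9 -0.9  5.9] gap 0.146
0.05 t5.6 pos [0.5787 0.1143 0.1552] F [-8.4 -4.5 13.9] gap 0.147
1.45 t11.2 pos [ 0.4235 -0.1416  0.1552] F [-14.4  -3.2  23.5] gap 0.142
open t11.2 pos [ 0.4235 -0.1416  0.1552] F [-14.4  -3.2  23.5] gap 0.142
```

Run:
```python
from h import *
env.ungrasp(); s=st(); env.line_to(s["ee_pos"]+[0,0,.09],speed=.2)
a=PSI+1.45-np.pi
p=doorpt(1.45,.07,.129,.36)
for b in(a,a+np.pi): 
    q=env.ik(p,down(b).as_rotvec()); print(q)
env.reach(p,down(a).as_rotvec()); env.sleep(.1)
c,im=shot("wrist","w2"); st()
for col,z in(("red",.1),("blue",.12)):
    for A,q,m in blobs(mask(im,col),40): print(col,A,q.round(),pix2plane(c,q,z)[0].round(4))
for n in("scene","side"):
    c,im=shot(n,n+"2")
    for A,q,m in blobs(mask(im,"red"),40): print(n,A,q.round(),pix2plane(c,q,.1)[0].round(4))
```

```text
t11.9 pos [ 0.4255 -0.1414  0.155 ] F [-0.1  0.6  1.2] gap 1.001
[-0.10023725  0.20352542  1.68644549  0.          1.25162174  1.5663554 ]
[-1.00237255e-01  2.03525425e-01  1.68644549e+00 -4.44089210e-16
  1.25162174e+00 -1.57523725e+00]
 t15.7 pos [ 0.5332 -0.0232  0.36  ] F [ 0.6 -0.1 -0.7] gap 1.001
red 1139 [ 27. 142.] [0.5857 0.2494 0.1   ]
red 848 [ 84. 247.] [0.4568 0.2182 0.1   ]
blue 1229 [281. 117.] [ 0.5874 -0.0321  0.12  ]
blue 842 [280. 223.] [ 0.4729 -0.0206  0.12  ]
scene 83 [270. 154.] [0.4591 0.2148 0.1   ]
scene 91 [308. 161.] [0.5887 0.2457 0.1   ]
side 207 [230. 262.] [0.581  0.2567 0.1   ]
side 203 [269. 283.] [0.4547 0.2238 0.1   ]
```

View pics/w2.png

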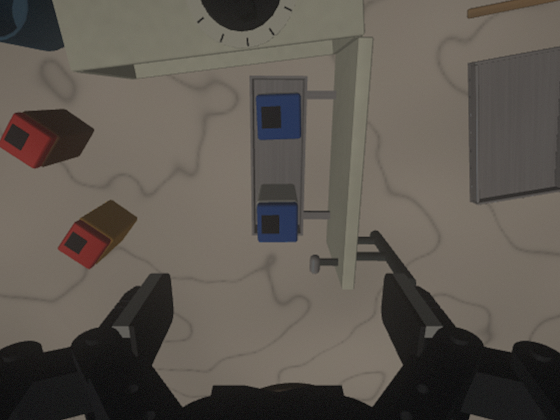

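The rack holds two empties, with caps at (278,117) and (277,222), in the near and far slots. Next I'll look over the tray.

Run:
```python
from h import *
im=cv2.imread("pics/w2.png")[:,:,::-1]
c=env.get_calibration("wrist")
for col,z in(("red",.1),("blue",.12)):
    for A,q,m in blobs(mask(im,col),40):
        cn=max(cv2.findContours(m,0,2)[0],key=cv2.contourArea); 
        b=pix2plane(c,cv2.boxPoints(cv2.minAreaRect(cn)),z); e=b[1]-b[0]
        print(col,b.mean(0).round(4),[np.linalg.norm(b[i+1]-b[i]).round(4) for i in(0,1)],"yaw",np.arctan2(e[1],e[0]).round(3))
q=[.54,-.35,.36]; env.reach(q,down(-np.pi/2).as_rotvec()); env.sleep(.1)
shot("wrist","w3"); st()
```

```text
red [0.5874 0.2523 0.1   ] [np.float64(0.0425), np.float64(0.0461)] yaw -0.819
red [0.458  0.2205 0.1   ] [np.float64(0.0424), np.float64(0.0437)] yaw -0.767
blue [ 0.5877 -0.0292  0.12  ] [np.float64(0.0421), np.float64(0.0427)] yaw -1.636
blue [ 0.4719 -0.0172  0.12  ] [np.float64(0.0421), np.float64(0.0418)] yaw -1.664
 t17.2 pos [ 0.5405 -0.3487  0.3603] F [-0.  -0.7 -0.3] gap 1.004
```

View pics/w3.png

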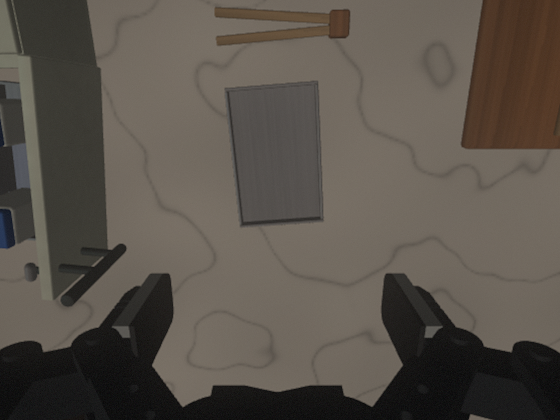

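```bash
cat >> h.py <<'E'
def pick(p,yaw,ztcp,lift,effort=40):
    o=down(yaw).as_rotvec(); env.reach(np.r_[p[:2],lift],o)
    hit=env.line_to(np.r_[p[:2],ztcp],o,speed=.15,max_force=12); env.grasp(effort); s=st("hit" if hit else "grip")
    env.line_to(np.r_[s["ee_pos"][:2],lift],o,speed=.2); return s
def place(p,yaw,ztcp,lift):
    o=down(yaw).as_rotvec(); env.reach(np.r_[p[:2],lift],o)
    env.line_to(np.r_[p[:2],ztcp+.025],o,speed=.2); st("pre")
    hit=env.line_to(np.r_[p[:2],ztcp],o,speed=.05,max_force=6); st("contact" if hit else "down")
    env.ungrasp(); env.line_to(np.r_[env.sense()["ee_pos"][:2],lift],o,speed=.25)
E
python3 - <<'E'
from h import *
c=env.get_calibration("wrist")
t=pix2plane(c,[(225,88),(318,81),(324,220),(241,227)],.02)[:,:2]; print(t.round(4))
C=t.mean(0); e=(t[0]-t[3])+(t[1]-t[2]); ty=np.arctan2(e[1],e[0]); print(C,ty,np.linalg.norm(e)/2,np.linalg.norm(t[1]-t[0]))
u=np.r_[np.cos(ty),np.sin(ty)]; np.savez("tray.npz",C=C,ty=ty)
a=PSI+1.446-np.pi
pick([.5877,-.0292],a,.076,.20)
place(C+.04*u,ty-np.pi/2,.060,.20)
E
```

```text
[[ 0.6258 -0.282 ]
 [ 0.6346 -0.3997]
 [ 0.4491 -0.4151]
 [ 0.4381 -0.2973]]
[ 0.53691161 -0.34851883] 0.08235016870050038 0.18720142399820558 0.11804874953886914
hit t19.7 pos [ 0.5871 -0.0293  0.0859] F [ 0.3 -2.3  6.1] gap 0.609
pre t22.3 pos [ 0.5776 -0.3451  0.086 ] F [ 0.6 -0.8 -0.1] gap 0.002
down t23.0 pos [ 0.5767 -0.3452  0.0599] F [ 0.3 -1.   0.5] gap -0.002
```

Run:
```python
from h import *
env.reach(doorpt(1.45,.07,.129,.36),down(PSI+1.446-np.pi).as_rotvec()); env.sleep(.1)
c,im=shot("wrist","w4"); c2,im2=shot("scene","s4"); c3,im3=shot("side","e4")
cv2.imwrite("pics/m4.png",np.hstack([cv2.resize(im,(400,300)),cv2.resize(im3[100:340,150:470],(400,300))])[:,:,::-1])
for A,q,m in blobs(mask(im,"blue"),40): print(A,q.round(),pix2plane(c,q,.12)[0].round(4))
```

```text
495 [269. 197.] [ 0.5039 -0.0126  0.12  ]
931 [336. 234.] [ 0.4532 -0.0832  0.12  ]
```

View pics/m4.png

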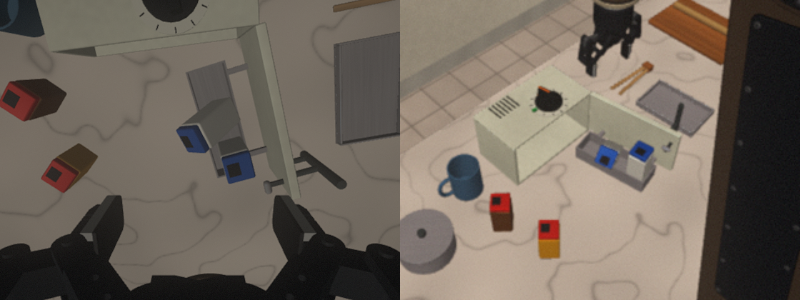

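Run:
```python
import cv2,numpy as np
a=cv2.imread("pics/w4.png")[60:300,220:480]; b=cv2.imread("pics/e4.png")[180:260,280:380]
cv2.imwrite("pics/m5.png",np.hstack([cv2.resize(a,(520,480),interpolation=2),cv2.resize(b,(280,224),interpolation=2)[:480] if 0 else cv2.copyMakeBorder(cv2.resize(b,(280,224),interpolation=2),0,256,0,0,0)]))
```

```text
(no output)
```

View pics/m5.png

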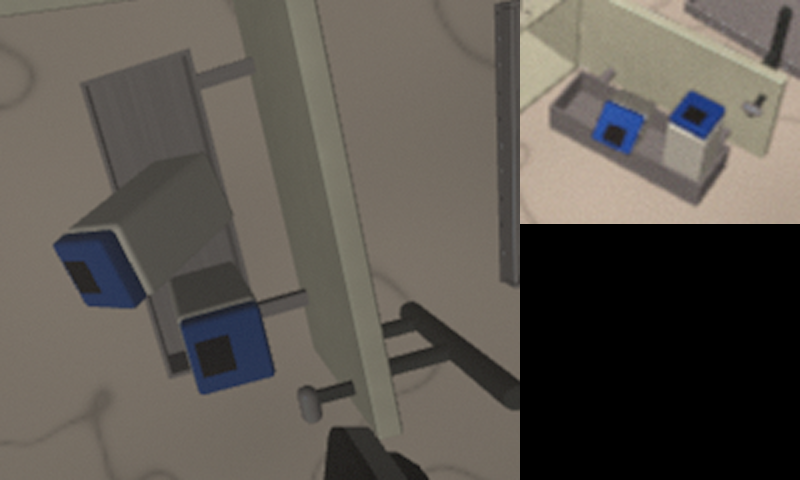

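Empty A fell across the rack, tilted toward +n. My carry height was too low to clear the door when I crossed it. B still stands at (334,233). I'll get the door's current angle, then move B with a higher lift.

Run:
```python
from h import *
c=env.get_calibration("wrist"); f=lambda P:np.array(P)/2.+[220,60]
for P in([(288,0),(378,435)],[(318,0),(400,430)]):
    w=pix2plane(c,f(P),.146); e=w[1]-w[0]; a=np.arctan2(-e[0],e[1]); print(w.round(4).tolist(),"th",a-PSI)
# rack top edges at z .055
for P in([(82,85),(172,378)],[(188,50),(248,285)]):
    w=pix2plane(c,f(P),.055); e=w[1]-w[0]; print("rack",w.round(4).tolist(),"th",np.arctan2(-e[0],e[1])-PSI)
# B cap top corners
b=pix2plane(c,f([(182,322),(258,302),(273,375),(197,393)]),.12); e=b[3]-b[0]; print("B",b.mean(0).round(4),np.arctan2(-e[0],e[1])-PSI)
print("rays A: cap corners", pix2plane(c,f([(57,240),(108,230),(145,300),(92,307)]),.08).round(4).tolist())
im=cv2.imread("pics/w4.png")[:,:,::-1]
for n in("scene","side"):
    q=env.get_calibration(n); im=cv2.imread(f"pics/{'s' if n=='scene' else 'e'}4.png")[:,:,::-1]
    for A,p,m in blobs(mask(im,"blue"),25): print(n,A,p.round(1))
```

```text
[[0.6317, -0.1133, 0.146], [0.4047, -0.1565, 0.146]] th 1.734067562570815
[[0.6304, -0.1269, 0.146], [0.4066, -0.1685, 0.146]] th 1.7294389479947627
rack [[0.6029, -0.0113, 0.055], [0.4092, -0.0504, 0.055]] th 1.7449543473141031
rack [[0.6164, -0.0753, 0.055], [0.4694, -0.1041, 0.055]] th 1.7390763646504461
B [ 0.4531 -0.0802  0.12  ] 1.6709729501532797
rays A: cap corners [[0.5164, 0.0124, 0.08], [0.5194, -0.0186, 0.08], [0.4737, -0.0367, 0.08], [0.4725, -0.0039, 0.08]]
scene 101 [221.2 211.6]
side 152 [343.1 220.3]
side 174 [314.8 224.3]
side 39 [120.5 371.8]
side 1811 [ 57.  404.7]
```

Run:
```python
from h import *
T=np.load("tray.npz"); C=T["C"]; ty=float(T["ty"]); u=np.r_[np.cos(ty),np.sin(ty)]
a=PSI+1.70; n=np.r_[np.cos(a),np.sin(a)]
s=pick(np.r_[.4531,-.0802]+.003*n,a-np.pi,.088,.30)
st("lifted"); z=s["ee_pos"][2]-.016
place(C+.04*u,ty-np.pi/2,z,.30)
env.reach(np.r_[.5,-.03,.36],down(PSI+1.6-np.pi).as_rotvec()); env.sleep(.1)
c,im=shot("wrist","w5"); shot("scene","s5"); c3,im3=shot("side","e5")
cv2.imwrite("pics/m6.png",np.hstack([im[40:340,140:560],cv2.resize(im3[100:300,250:420],(255,300))])[:,:,::-1]); st()
```

```text
grip t28.6 pos [ 0.4531 -0.0773  0.0884] F [ 0.6 -1.   7.8] gap 0.561
lifted t29.8 pos [ 0.4525 -0.0772  0.299 ] F [-1.2 -0.3 -0.7] gap 0.558
pre t32.1 pos [ 0.5775 -0.3455  0.0987] F [ 0.1  0.5 -0.9] gap 0.556
contact t32.6 pos [ 0.5764 -0.3453  0.0722] F [-1.6 -1.2  6.7] gap 0.552
 t35.6 pos [ 0.5003 -0.0307  0.3597] F [ 0.1 -0.2  0.1] gap 1.001
```

View pics/m6.png

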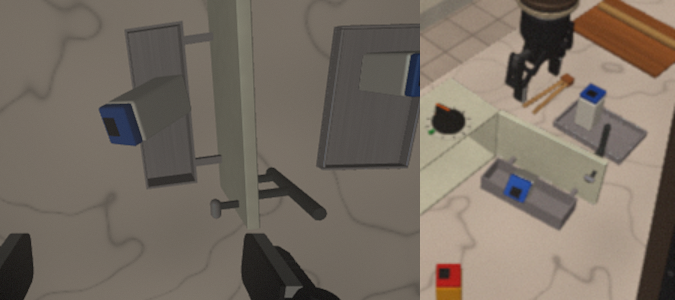

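B stands in the tray. A leans over the rack's +n wall, with its cap's black square at wrist px (252,168) and side px (313,228). I'll triangulate it for the tilt.

Run:
```python
from h import *
cw=env.get_calibration("wrist"); ce=env.get_calibration("side"); cs=env.get_calibration("scene")
w=cv2.imread("pics/w5.png")[:,:,::-1]; e=cv2.imread("pics/e5.png")[:,:,::-1]; s=cv2.imread("pics/s5.png")[:,:,::-1]
def best(im,near,col="blue"):
    return min(blobs(mask(im,col),20),key=lambda b:np.linalg.norm(b[1]-near))
for n,im,near in(("w",w,(260,165)),("e",e,(314,224)),("s",s,(300,215))):
    A,p,m=best(im,np.array(near)); cn=max(cv2.findContours(m,0,2)[0],key=cv2.contourArea)
    print(n,A,p.round(1),cv2.approxPolyDP(cn,3,True)[:,0].tolist())
print("sq",tri(cw,(252,168),ce,(313.3,228)).round(4))
pw=best(w,np.array((260,165)))[1]; pe=best(e,np.array((314,224)))[1]
print("cap",tri(cw,pw,ce,pe).round(4))
cv2.imwrite("pics/m7.png",np.hstack([cv2.resize(w[100:220,200:360],(400,300),interpolation=2),cv2.resize(e[195:255,280:360],(400,300),interpolation=2)])[:,:,::-1])
```

```text
w 583 [260.1 165.9] [[240, 148], [242, 156], [255, 158], [261, 176], [250, 177], [251, 181], [275, 184], [263, 149]]
e 177 [314.8 224.5] [[311, 216], [306, 229], [318, 234], [323, 221]]
s 175 [207.3 303.2] [[204, 293], [198, 306], [211, 311], [218, 298], [211, 304], [205, 302]]
sq [ 0.4983 -0.0018  0.1047]
cap [ 0.5019 -0.0112  0.1103]
```

View pics/m7.png

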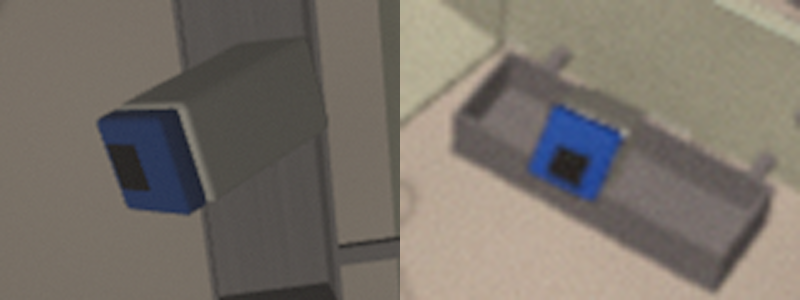

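Run:
```python
from h import *
cw=env.get_calibration("wrist"); ce=env.get_calibration("side")
W=np.array([(98,122),(165,110),(190,213),(127,212)])/2.5+[200,100]
E=np.array([(130,170),(155,103),(228,135),(195,198)])/5.+[280,195]
P=np.array([tri(cw,w,ce,e) for w,e in zip(W,E)]); print(P.round(4))
e1=(P[1]-P[0]+P[2]-P[3])/2; e2=(P[3]-P[0]+P[2]-P[1])/2; print(np.linalg.norm(e1),np.linalg.norm(e2))
ax=np.cross(e2,e1); ax/=np.linalg.norm(ax); ax*=np.sign(ax[2]); print("axis",ax.round(3),"tilt",np.degrees(np.arccos(ax[2])),"az",np.arctan2(ax[1],ax[0]),"top c",P.mean(0).round(4),"e2 dir",(e2/np.linalg.norm(e2)).round(3))
# hypothesis projections: tilt in n-plane
a=PSI+1.74
c0=P.mean(0)
for tilt in(30,40,50,60):
  A=np.r_[np.sin(np.radians(tilt))*np.cos(a),np.sin(np.radians(tilt))*np.sin(a),np.cos(np.radians(tilt))]
  print(tilt,"bottom c",(c0-.1*A).round(4), proj(cw,[c0-.1*A+.024*np.cross(A,[0,0,1])/np.sin(np.radians(tilt))*k for k in(1,-1)]).round().tolist())
```

```text
[[ 0.5164  0.0127  0.0959]
 [ 0.5269 -0.0179  0.125 ]
 [ 0.4818 -0.0319  0.1219]
 [ 0.4753 -0.0014  0.0938]]
0.042695408947943665 0.045377411833966166
axis [-0.25   0.624  0.74 ] tilt 42.24106118162668 az 1.9511212419519621 top c [ 0.5001 -0.0096  0.1092] e2 dir [-0.949 -0.31  -0.059]
30 bottom c [ 0.5098 -0.0587  0.0225] [[297.0, 131.0], [301.0, 167.0]]
40 bottom c [ 0.5125 -0.0727  0.0325] [[308.0, 130.0], [312.0, 167.0]]
50 bottom c [ 0.5149 -0.0848  0.0449] [[319.0, 130.0], [323.0, 168.0]]
60 bottom c [ 0.5168 -0.0946  0.0592] [[328.0, 130.0], [332.0, 169.0]]
```

```bash
cat > a.py <<'E'
from h import *
az,tl=1.90,np.radians(41); A=np.r_[np.sin(tl)*np.cos(az),np.sin(tl)*np.sin(az),np.cos(tl)]
top=np.array([.5001,-.0096,.1092]); T=np.load("tray.npz"); C=T["C"]; ty=float(T["ty"]); u=np.r_[np.cos(ty),np.sin(ty)]
def ori(s):
    z=-A; y=s*np.r_[np.sin(az),-np.cos(az),0]; return R.from_matrix(np.c_[np.cross(y,z),y,z]).as_rotvec()
E
python3 - <<'E'
from a import *
p=top-.042*A; q0=env.sense()["joints"]
for s in(1,-1): 
    for d in(0,.1): print(s,d,env.ik(p+d*A,ori(s)))
for y in(ty-np.pi/2,ty+np.pi/2): print(env.ik(np.r_[C-.04*u,.08],down(y).as_rotvec()))
E
```

```text
1 0 [ 0.36157665  0.6553998   2.16948118 -1.1996034   0.78050201  1.11253656]
1 0.1 [ 0.49859223  0.513565    2.11758458 -0.9471585   0.92169464  0.92164175]
-1 0 [ 0.36157665  0.6553998   2.16948118 -1.1996034   0.78050201 -2.02905609]
-1 0.1 [ 0.49859223  0.513565    2.11758458 -0.9471585   0.92169464 -2.21995091]
[-6.65718512e-01  6.06089038e-01  1.81760164e+00 -8.88178420e-16
  7.17901979e-01  8.22727646e-01]
[-6.65718512e-01  6.06089038e-01  1.81760164e+00 -8.88178420e-16
  7.17901979e-01 -2.31886501e+00]
```

Run:
```python
from a import *
p=top-.042*A; o=ori(1)
env.reach(p+.11*A,o); st("above")
hit=env.line_to(p,o,speed=.1,max_force=10); st("hit" if hit else "at")
env.grasp(40); s=st("grip")
env.line_to(s["ee_pos"]+[0,0,.03],o,speed=.08); st("up")
env.line_to(s["ee_pos"]+[0,0.02,.22],o,speed=.2); st("up2")
env.reach(np.r_[C-.04*u,.30],down(ty-np.pi/2).as_rotvec()); st("over tray")
shot("wrist","w6"); c3,im3=shot("side","e6"); c,im=shot("scene","s6")
cv2.imwrite("pics/m8.png",np.hstack([cv2.resize(im3[80:260,260:500],(400,300)),cv2.resize(im[150:390,100:420],(400,300))])[:,:,::-1])
```

```text
above t36.6 pos [0.4861 0.0324 0.161 ] F [0.9 0.  0.5] gap 1.000
at t37.9 pos [ 0.5091 -0.0355  0.0778] F [-0.2 -0.3  1. ] gap 1.000
grip t38.3 pos [ 0.509  -0.0356  0.0776] F [ 0.8 -0.1  0.2] gap 0.560
up t38.8 pos [ 0.5091 -0.0355  0.1076] F [-0.1 -0.4 -2.2] gap 0.561
up2 t39.9 pos [ 0.5085 -0.0158  0.2964] F [-1.  -0.1 -1.6] gap 0.560
over tray t41.5 pos [ 0.4971 -0.3507  0.2995] F [ 1.1  0.8 -0.3] gap 0.564
```

View pics/m8.png

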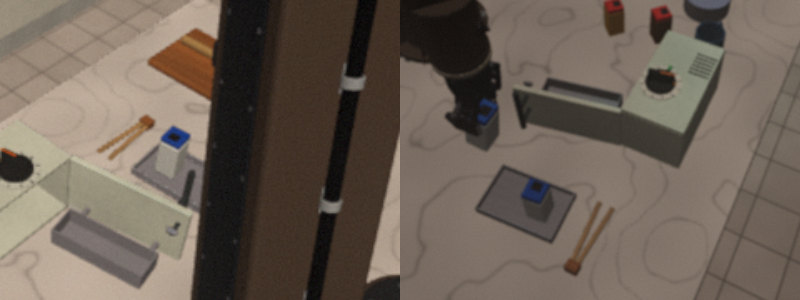

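Run:
```python
from a import *
o=down(ty-np.pi/2).as_rotvec(); p=C-.04*u
env.line_to(np.r_[p,.085],o,speed=.2); hit=env.line_to(np.r_[p,.058],o,speed=.04,max_force=6); st("contact" if hit else "down")
env.ungrasp(); env.line_to(np.r_[p,.30],o,speed=.25)
env.reach([.52,.22,.34],down(-np.pi/2).as_rotvec()); env.sleep(.1)
c,im=shot("wrist","w7"); st()
for A_,q,m in blobs(mask(im,"red"),100):
    cn=max(cv2.findContours(m,0,2)[0],key=cv2.contourArea); b=pix2plane(c,cv2.boxPoints(cv2.minAreaRect(cn)),.1); e=b[1]-b[0]
    print(A_,q.round(),b.mean(0).round(4),[np.linalg.norm(b[i+1]-b[i]).round(4) for i in(0,1)],"yaw",np.arctan2(e[1],e[0]).round(3))
```

```text
contact t43.4 pos [ 0.4974 -0.3526  0.0634] F [-0.6 -3.4  5.4] gap 0.557
 t47.2 pos [0.5203 0.2193 0.3399] F [ 1.  -0.2 -0.2] gap 1.001
1377 [245. 106.] [0.5877 0.254  0.1   ] [np.float64(0.043), np.float64(0.0441)] yaw -0.78
1025 [276. 224.] [0.459  0.2232 0.1   ] [np.float64(0.0429), np.float64(0.0436)] yaw -0.768
```

View pics/w7.png

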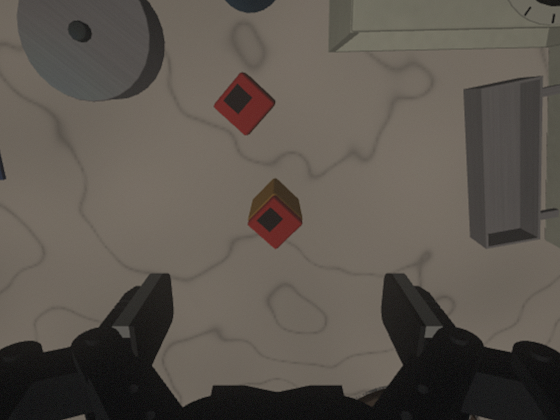

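Run:
```python
from h import *
th=1.738; yaw=PSI+th-np.pi
def go(p,jy,slot):
    s=pick(p,jy,.070,.26); st("lift")
    z=s["ee_pos"][2]+.02
    q=doorpt(th,.072,slot,0); place(q,yaw,z-.002,.27)
go([.459,.2235],-.77,.190)
c,im=shot("side","e8")
for A,q,m in blobs(mask(im,"red"),60): print(A,q.round(),pix2plane(c,q,.11)[0].round(3))
cv2.imwrite("pics/m9.png",cv2.resize(im[120:330,180:460],(560,420))[:,:,::-1])
```

```text
grip t49.8 pos [0.4594 0.2236 0.0706] F [-0.2 -2.5  9.2] gap 0.548
lift t50.9 pos [0.4588 0.2234 0.259 ] F [ 0.1 -0.2 -1.9] gap 0.554
pre t53.0 pos [ 0.4554 -0.0705  0.1142] F [ 0.9 -0.4 -2. ] gap 0.552
contact t53.5 pos [ 0.455  -0.0709  0.0899] F [ 1.4 -0.6  2.7] gap 0.551
160 [340. 222.] [ 0.454 -0.073  0.11 ]
205 [230. 262.] [0.575 0.26  0.11 ]
```

View pics/m9.png

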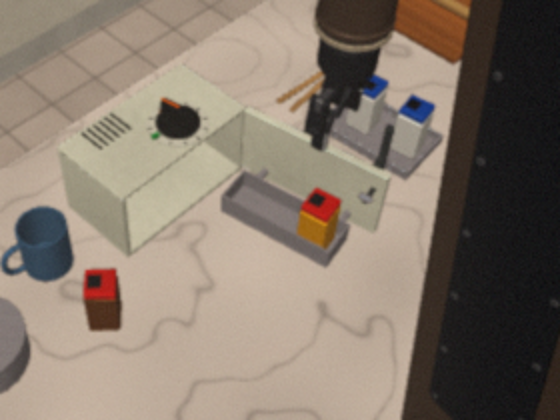

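Yellow stands in the rack and both empties stand in the tray. Now the second jar, followed by a numeric check.

Run:
```python
from h import *
th=1.738; yaw=PSI+th-np.pi
env.reach([.56,.22,.34],down(-np.pi/2).as_rotvec()); env.sleep(.1)
c,im=shot("wrist")
L=[]
for A,q,m in blobs(mask(im,"red"),300):
    b=pix2plane(c,cv2.boxPoints(cv2.minAreaRect(max(cv2.findContours(m,0,2)[0],key=cv2.contourArea))),.1); e=b[1]-b[0]; p=b.mean(0)
    y=(np.arctan2(e[1],e[0])+.78+np.pi/4)%(np.pi/2)-.78-np.pi/4; print(A,p.round(4),y)
    if p[1]>.1: L.append((p,y))
assert len(L)==1
p,y=L[0]
s=pick(p,y,.070,.26); st("lift")
place(doorpt(th,.072,.070,0),yaw,s["ee_pos"][2]+.018,.27)
env.reach(np.r_[.5,-.03,.36],down(PSI+1.6-np.pi).as_rotvec()); env.sleep(.1)
c,im=shot("wrist","w9"); st()
for A,q,m in blobs(mask(im,"red"),100): print(A,q.round(),pix2plane(c,q,.12)[0].round(4))
print([doorpt(th,.07,v,.12).round(4) for v in(.07,.19)])
```

```text
1263 [0.5882 0.2544 0.1   ] -0.7617644070362406
1262 [ 0.4449 -0.0817  0.1   ] -1.4564813212134107
grip t58.9 pos [0.5885 0.2544 0.0707] F [-2.  -1.6  6.3] gap 0.548
lift t60.0 pos [0.5879 0.2542 0.2588] F [ 0.  -0.  -2.2] gap 0.551
pre t62.0 pos [ 0.5733 -0.0476  0.1145] F [ 0.1  0.  -2.1] gap 0.555
contact t62.5 pos [ 0.5728 -0.0481  0.0903] F [ 1.7 -1.8  4.9] gap 0.549
 t64.5 pos [ 0.4999 -0.0301  0.3584] F [-0.   0.1 -0.3] gap 1.000
1494 [298. 103.] [ 0.5696 -0.0472  0.12  ]
1093 [309. 213.] [ 0.4525 -0.068   0.12  ]
[array([ 0.5729, -0.0499,  0.12  ]), array([ 0.4551, -0.0728,  0.12  ])]
```

View pics/w9.png

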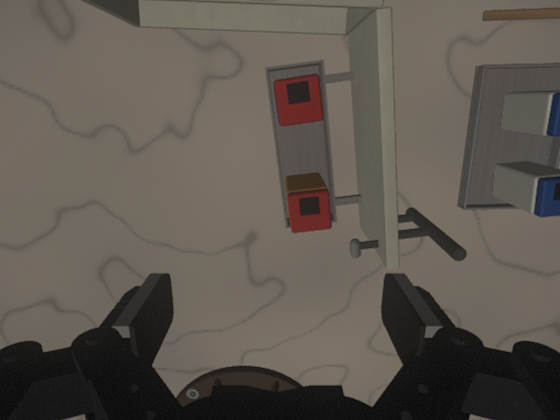

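Run:
```python
from h import *
c=env.get_calibration("wrist")
w=pix2plane(c,[(391,10),(398,265)],.146); e=w[1]-w[0]; th=np.arctan2(-e[0],e[1])-PSI; print("th",th,w.round(4).tolist())
pt=pix2plane(c,(458,253),.192)[0]; print("pull",pt,doorpt(th,-.058,.225,.192),doorpt(1.738,-.058,.225,.192))
v=pt[:2]-HINGE; th=np.arctan2(v[1],v[0])-np.arctan2(.225,-.058)-PSI; th%=2*np.pi; print("th pull",th)
th=min(th,1.75)
G=lambda t:doorpt(t,-.058,.225,.155)
o=down(PSI+th).as_rotvec()
env.reach(G(th)+[0,0,.12],o); print(env.line_to(G(th),o,speed=.12,max_force=15)); env.grasp(60); st("grip")
for t in np.r_[np.arange(th-.08,.1,-.08),.08,.05,.025,0]:
    env.line_to(G(t),down(PSI+t).as_rotvec(),speed=.1)
    if t<.15: st("%.2f"%t)
env.sleep(.3); st("closed"); env.ungrasp(); p=env.sense()["ee_pos"]; env.line_to(p+[0,0,.09],speed=.2)
env.reach([0.62,0.03,.36],down(0).as_rotvec()); env.sleep(.1); shot("wrist","w10"); st()
```

```text
th 1.727230381489575 [[0.6522, -0.1211, 0.146], [0.4078, -0.166, 0.146]]
pull [ 0.44496336 -0.20154241  0.192     ] [ 0.4441587  -0.20284705  0.192     ] [ 0.44522253 -0.20511202  0.192     ]
th pull 1.723570638930692
False
grip t69.5 pos [ 0.4439 -0.2022  0.1552] F [-1.4 -0.8  5.4] gap 0.143
0.12 t76.2 pos [0.5657 0.1068 0.1552] F [  4.2 -11.    6.9] gap 0.148
0.08 t76.4 pos [0.575  0.1104 0.1552] F [  4.7 -10.3   6.9] gap 0.150
0.05 t76.7 pos [0.5804 0.1124 0.1551] F [  0.5 -12.7  10.1] gap 0.147
0.03 t76.9 pos [0.587  0.1145 0.1551] F [ 8.3 -9.6  4.1] gap 0.146
0.00 t77.2 pos [0.5922 0.116  0.1551] F [  4.8 -10.7   6.4] gap 0.145
closed t77.5 pos [0.5923 0.116  0.1552] F [  3.8 -10.5   6.3] gap 0.147
 t79.6 pos [0.6192 0.0306 0.3583] F [ 0.1 -0.4 -1.1] gap 1.000
```

View pics/w10.png

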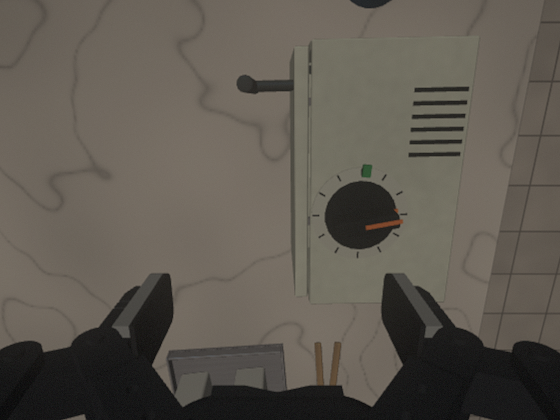

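The door is shut: its gap looks the same as in w1. Now a closer look over the dial, measured numerically.

```bash
cat > d.py <<'E'
from h import *
AX=np.array([.7020,-.0058])
def look(f):
    env.reach([*AX,.29],down(0).as_rotvec()); env.sleep(.15)
    c,im=shot("wrist",f)
    h=cv2.cvtColor(im,cv2.COLOR_RGB2HSV)
    g=max(blobs(mask(im,"green"),20),key=lambda b:b[0])
    o=max(blobs(mask(im,"orange"),20),key=lambda b:b[0])
    gp=pix2plane(c,g[1],.157)[0,:2]
    pts=pix2plane(c,np.argwhere(o[2])[:,::-1],.189)[:,:2]
    vx,vy,x0,y0=cv2.fitLine(pts.astype(np.float32),cv2.DIST_L2,0,.01,.001).ravel(); v=np.r_[vx,vy]; v*=np.sign(v@(pts.mean(0)-AX))
    off=(pts.mean(0)-AX)@[-v[1],v[0]]
    # disc edge: black blob contour near predicted centre
    m=(h[...,2]<45).astype(np.uint8); pc=proj(c,[*AX,.159])[0]
    d=[b for b in blobs(m,800) if b[2][int(pc[1]),int(pc[0])]]
    if d:
        cn=max(cv2.findContours(d[0][2],0,2)[0],key=cv2.contourArea); w=pix2plane(c,cn[:,0],.159)[:,:2]
        (cx,cy),r=cv2.minEnclosingCircle((w*1000).astype(np.float32)); print("disc",cx,cy,r)
    pa=np.arctan2(v[1],v[0]); ga=np.arctan2(*(gp-AX)[::-1])
    ext=[(pts-AX)@v]; print("green",gp.round(4),"r",np.linalg.norm(gp-AX).round(4),"ga",ga.round(4),"pa",pa.round(4),"off",off.round(4),"ext",np.min(ext).round(4),np.max(ext).round(4))
    return pa,ga,im
E
python3 - <<'E'
from d import *
pa,ga,im=look("w11"); print(ga-pa)
cv2.imwrite("pics/m10.png",cv2.resize(im[60:320,100:450],(700,520))[:,:,::-1])
E
```

```text
disc 700.3378295898438 -6.465014934539795 35.948753356933594
green [0.7045 0.0382] r 0.0441 ga 1.5139 pa 0.1942 off -0.0011 ext -0.0034 0.0304
1.319727462475391
```

View pics/m10.png

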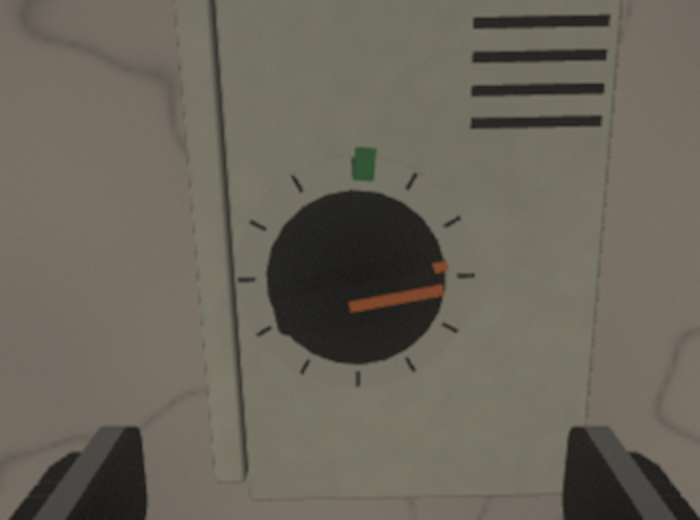

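Run:
```python
from d import *
c=env.get_calibration("wrist")
t=np.array([(297,183),(411,181),(452,222),(466,275),(450,327),(410,364),(358,378),(305,366),(264,331),(247,280),(258,225)])/2+[100,60]
for z in(.150,.153):
    w=pix2plane(c,t,z)[:,:2]; A=np.c_[2*w,np.ones(len(w))]; s=np.linalg.lstsq(A,(w**2).sum(1),rcond=None)[0]; ce=s[:2]
    print(ce.round(4),"r",np.sqrt(s[2]+ce@ce).round(4), np.degrees(np.arctan2(*(w-ce).T[::-1])).round(1))
    for zg in(.152,.157): g=pix2plane(c,np.array((364.5,164))/2+[100,60],zg)[0,:2]; print("ga",np.arctan2(*(g-ce)[::-1]).round(4),np.linalg.norm(g-ce))
```

```text
[ 0.7018 -0.0078] r 0.0447 [ 121.3   61.3   30.9    1.3  -28.7  -58.9  -88.7 -118.8 -148.6 -178.3
  151.2]
ga 1.5028 0.0460138866768767
ga 1.5054 0.04659725549514294
[ 0.7018 -0.007 ] r 0.0442 [ 121.3   61.3   30.9    1.3  -28.7  -58.9  -88.7 -118.8 -148.6 -178.3
  151.2]
ga 1.5012 0.04517816929159929
ga 1.5039 0.04576134582585042
```

```bash
sed -i 's/^AX=.*/AX=np.array([.7018,-.0065])/' d.py
cat >> d.py <<'E'
def turn(pa,to,z=.164):
    P=[*AX,z]
    env.reach([*AX,.23],down(pa-np.pi/2).as_rotvec()); print(env.line_to(P,down(pa-np.pi/2).as_rotvec(),speed=.1,max_force=10)); env.grasp(30); st("grip")
    k=max(1,int(np.ceil(abs(to-pa)/.2)))
    for a in np.linspace(pa,to,k+1)[1:]: env.line_to(P,down(a-np.pi/2).as_rotvec(),speed=.1)
    env.sleep(.2); s=st("turned"); y=R.from_rotvec(s["tool_rot"]).as_matrix()[:,1]; print("jaw+90",np.arctan2(y[1],y[0])+np.pi/2)
    env.ungrasp(); env.line_to([*AX,.26],speed=.2)
E
python3 - <<'E'
from d import *
turn(.194,1.503)
pa,ga,im=look("w12")
E
```

```text
False
grip t83.0 pos [ 0.7021 -0.0076  0.1644] F [-0.3 -7.7  2.7] gap 0.167
turned t85.6 pos [ 0.7023 -0.008   0.1644] F [  1.6 -10.3   2.6] gap 0.170
jaw+90 1.5030036017550474
green [0.7047 0.0382] r 0.0448 ga 1.5063 pa 1.5058 off 0.0004 ext -0.0031 0.0307
```

Run:
```python
from h import *
env.reach([0.19,-.622,.231+.1],env.sense()["tool_rot"]) if env.ik([0.19,-.622,.331],env.sense()["tool_rot"]) is not None else env.set_joints([-1.321,.48,1.596,0,1.065,-.047])
env.set_joints([-1.321,.48,1.596,0,1.065,-.047]); env.sleep(.3)
for n,f in(("scene","scene0"),("side","side0")):
    c,im=shot(n,n+"F"); o=cv2.imread(f"pics/{f}.png")[:,:,::-1]
    d=(np.abs(cv2.GaussianBlur(im,(3,3),0).astype(int)-cv2.GaussianBlur(o,(3,3),0)).max(2)>28).astype(np.uint8)
    print(n,"changed",[(int(a),p.round().tolist()) for a,p,m in blobs(d,12)])
    print(" red",[(int(a),p.round().tolist()) for a,p,m in blobs(mask(im,"red"),20)]," blue",[(int(a),pix2plane(c,p,.1)[0,:2].round(3).tolist()) for a,p,m in blobs(mask(im,"blue"),40)])
st()
```

```text
scene changed [(452, [271.0, 163.0]), (391, [308.0, 167.0]), (49, [312.0, 205.0]), (19, [300.0, 206.0]), (295, [176.0, 292.0]), (97, [187.0, 304.0]), (299, [208.0, 303.0]), (82, [217.0, 316.0])]
 red []  blue [(148, [0.481, -0.359]), (178, [0.576, -0.352])]
side changed [(223, [365.0, 163.0]), (248, [388.0, 176.0]), (66, [263.0, 173.0]), (42, [274.0, 171.0]), (588, [231.0, 269.0]), (579, [269.0, 291.0])]
 red []  blue [(105, [0.574, -0.347]), (109, [0.48, -0.356]), (2197, [0.553, 0.761])]
 t91.8 pos [ 0.1899 -0.6219  0.2317] F [ 0.2 -0.4  0.5] gap 0.999
```

```bash
python3 -c "
from bench import env
env.job_done()"
```

```text
the job is handed in; nothing more can be done
```

The job is done and handed in, after about 92 s on the robot's clock.

**What I did:**
- I opened the door past its catch and stood both blue-capped empties in the tray.
- I stood the two red-capped jars that were there (the yellow one and a dark one) in the rack. No third jar was visible in any view.
- I pushed the door fully shut, then turned the dial about 1.31 rad counter-clockwise.

**Mishap:** The first empty was carried too low and hit the open door, which pushed the door to about 1.74 rad. The empty fell back tilted into the rack. I picked it up again with a tilted grasp and stood it in the tray.

**Last checks:**
- **Dial:** the pointer measured 1.506 rad and the mark 1.506 rad. An independent fit from the scale ticks put the mark at 1.503 rad.
- **Changes since the start:** the before and after images differ only at the jars' start spots, the tray and the dial. The pull is back where it was when shut, and the tin, mug and tongs have not moved.
- **Empties:** two views agree on their cap positions at standing height in the tray, near (0.575, -0.35) and (0.48, -0.357).
- **Jars:** both stood upright in the rack just before I closed the door. I could not check them once it was shut.

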